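# Take the rolling pin out of the covered utensil box

## Task

On the dumpling counter, swing the keeper lever of the steel utensil box out of the way, to its left as the robot sees it, until it points squarely out sideways (at right angles to the box's long direction), and leave it there. Then take the long rolling pin out through the cover's opening: it is longer than the opening, so tip its far end up first and draw it out slantwise. Finish holding the whole pin still in the gripper, well clear (at least 40 mm) above the box's cover, without letting go or putting it down; leave the other things on the counter where they are.

Things in the scene. Friction and masses are not known exactly. Their poses are not given: they have to be found in the camera images.
- utensil_box: Fixed stainless box, 312 mm long (its x), 200 wide (y), 86 high; place and yaw vary. Origin: centre of its underside, on the counter; x along its length away from the robot, y to the robot's left, z up (yaw within 0.3 rad). Floor 6 mm thick, inside 300 x 192 mm, cover 4 mm thick (z 82 to 86). Two saddles carry the pin: at x -90 and +112 mm, 12 mm thick along x, 56 wide, rising to z 23.
- opening (a point): Centre of the cover's one opening, level with the cover's upper face: (50, 0, 86) mm in the box's frame. The opening is a rectangle, x -35 to +135 mm and y -70 to +70 mm in the box's frame; 115 mm of the inside is roofed over at the near end and 15 mm at the far end.
- keeper (a joint): Angle of the keeper lever about its upright pivot, rad. 0: the lever points along the box's +x, lying over the opening; grows counterclockwise seen from above; +1.57: it points squarely out to the box's left (+y). Starts between -0.3 and +0.35; stops at -0.6 and 2.3. Friction holds it where it is left; about 1 N at the knob moves it.
- keeper_pivot (a point): The lever's pivot axis on the cover's upper face, at (-55, 0, 86) mm in the box's frame.
- keeper_knob (a point): Point on the lever's upright black knob, 135 mm from the pivot axis: on the knob's axis, 122 mm above the counter. The knob is a cylinder, 20 mm in diameter, 45 mm high, from z 100 to 145 mm above the counter. Under it the flat steel lever is 22 mm wide, its top at z 100 mm.
- rolling_pin: Plain straight wooden rolling pin, a cylinder of 28 mm diameter and 260 mm length, 0.09 to 0.18 kg. Origin at its middle, on its axis; its x runs along it, at the start along the box's +x, axis 32 mm above the counter on the saddles, its middle within 12 mm of the box's centre (along x).
- pin_far_end (a point): Centre of the pin's end face that is farther from the robot at the start (pin's x = +130 mm), the one that goes out through the opening first.
- pin_near_end (a point): Centre of the pin's other end face (pin's x = -130 mm), under the roofed part of the box at the start.
- short_stick: Bystander in the box, along its right wall under the cover's rim: a square wooden stick 150 x 14 x 14 mm, not the rolling pin. Origin under its centre.
- sauce_jar: Bystander: jar 60 mm wide, 75 mm high, standing on the counter to the right of the box. Origin under its centre.
- steel_bowl: Bystander: steel bowl 120 mm wide, 50 mm high, beyond the far end of the box. Origin under its centre.
- sanitizer: Bystander: white pump bottle 68 mm wide, 202 mm high, far left on the counter. Origin under its centre.
- card_terminal: Bystander: black card terminal 170 x 80 x 30 mm, to the right. Origin under its centre.
- mug: Bystander: white mug 80 mm wide, 90 mm high, far right. Origin under its centre.
- spatula: Bystander: spatula 260 mm long lying on the counter to the right. Origin under it.

How it is judged:
On the way, in this order (a step that is already met when the one before it is completed fails the run):
1. the keeper lever points squarely out to the left (within 0.17 rad) while the pin still lies in the box (value of joint keeper between 1.4 and 1.74 rad and height (world z) of pin_far_end below 0.06 m), for 0.2 s.
2. the pin's far end is up through the opening while its near end is still under the cover (height (world z) of pin_far_end above 0.11 m and height (world z) of pin_near_end below 0.075 m and y of pin_far_end in the frame of utensil_box between -0.1 and 0.1 m), for 0.1 s.
At the end, for the whole second after the job is handed in: The whole rolling pin is held still (under 30 mm/s) in the fingers (over 2 N), both its ends' centres at least 140 mm above the counter (the pin about 40 mm above the cover), touching neither box nor lever; the keeper lever still stands at 1.57 rad within 0.17 rad (height (world z) of each of pin_far_end, pin_near_end above 0.14 m and contact force between the fingers and rolling_pin above 2 N and linear speed of rolling_pin below 0.03 m/s and contact force between rolling_pin and utensil_box below 0.2 N and value of joint keeper between 1.4 and 1.74 rad); the arm keeps its last pose, push and grip.
It fails at once if a bystander on the counter is moved by more than 30 mm (distance of any of sauce_jar, steel_bowl, sanitizer, card_terminal, mug, spatula from where it was at the start of the episode above 0.03 m).
It also fails if it takes over 54 s, if anything falls off the work surface, if the arm or the gripper's body presses on something with over 40 N, if the wrist force passes 120 N, or if a joint passes its speed limit or range.

## Robot

A 6-joint arm with a two-finger parallel gripper is mounted at the origin on the work surface. World frame = base frame: x ahead of the robot, y to its left, z up, the work surface at z = 0. Lengths are in m, angles in rad, forces in N, time in s.
With the tool pointing down it reaches from about 0.375 to 0.825 m from the base axis. Payload 5.5 kg.
Tool frame: the origin (TCP) lies midway between the tips of the shut fingers; the grasp point (between the pads) lies manip.grip_depth behind it (manip.grip_depth is the distance from the TCP to the grasp point, in m); z points along the fingers, y is the direction in which the jaws open and shut (so a half turn about z gives the same grasp; the last joint's range is limited). The gripper opens to 85 mm and grips with 20 to 120 N. Pads are 22 mm wide; open, the fingers measure 114 mm over their backs; the gripper's body (76 mm by 85 mm) begins 54 mm behind the grasp point. The pads swing forward as they close: fully open they stand 13 mm farther back than shut.
Start: joints at [-1.289, 0.314, -0.047, 1.21, 0, 1.571], TCP at [0.167, -0.576, 0.199] pointing down, gripper open.
Joint ranges: [-2.67, 2.67], [-0.69, 1.73], [-1.03, 1.25], [-2.08, 2.16], [-1.42, 1.45], [-3.14, 3.14]. Speed limits (rad/s): [2.39, 2.39, 3.01, 3.14, 3.14, 3.14].

## Interface

Orientations are given as a rotation vector (axis times angle).
In Python, from bench import manip, eyes gives the robot as it stands.
- The arm moves only by the tool step_arm, never from a script. Its arguments are lists of equal length, an entry for each row: "offset": the shift along the tool's x, y, z in m, a list of three; "twist": the turn, a rotation vector about the tool's x, y, z in degrees, a list of three; "hand": the opening, from -1 (shut) to 1 (fully open), so that 0 is half open. In form: {"offset": [[tx, ty, tz], ...], "twist": [[rx, ry, rz], ...], "hand": [hand, ...]}. A call has 1 to 20 rows; each row shifts and turns the commanded pose from where the row before left it, along the tool's axes as they then stand; what a row does not reach is not made up. A row lasts 1/12 s, in which the tool goes at most 41.7 mm and 7.16 degrees, less where a joint would pass 70% of its speed; a pose out of reach is approached as far as the arm can. A call is refused whole if a number of a shift passes 0.0417 or a number of a turn 7.16, either way. A call with a gripper value outside its range is refused whole. The fingers move at their own pace and stop on an object; the grip force is fixed at half the most. Time passes only in rows, so rows that do not move let the fingers close. It gives the time, the measured TCP pose, the force and the opening at its end, in the units of the state.
- manip.get_obs(): the state, without advancing time (a new reading comes with each control period).
- eyes.snapshot(name): name is "scene" or "top"; returns the picture (420x560x3 uint8, red, green, blue); there is no depth.
- eyes.camera_info(name): a dict with "intrinsics" (3x3 intrinsics, pixels), "position" and "attitude" of the camera in the world. Camera axes: x right, y up, looking along -z (the intrinsics and any distortion apply to the point x, -y, -z); pixel columns grow to the right and rows downward; lengths in m; the calibration is good to about 2 mm. A picture is of the moment at which its call begins. camera_info takes no time and is no camera call.
- manip.close_job(): hands the job in, once; it reports no verdict.
The state is a dict: "time": time; "joint_positions": joint angles; "joint_vel": joint speeds; "joint_efforts": joint torques, N m; "tool_pos": TCP position; "tool_rot": TCP orientation; "force": force on the tool from outside, world axes, zero at the start; "torque": the same for the moment, N m; "opening": finger opening in m.
Only numpy, scipy, OpenCV 4.12 (cv2) and the standard library are available. Lean on these libraries where they do the work, as an engineer would, in place of code of your own. Each camera call takes 0.05 s, during which the arm holds its last target. There are 200 camera calls.

## Working session

There is one attempt and no reset: what is moved stays moved. The work goes in short steps, Python scripts to look and compute and a tool call to move; the robot and the scene stay as the last step left them, time stands still between calls to the robot, and variables do not carry over. Pictures are saved under pics/ and viewed, about 8 in all and at most 12, crops included, and the job is handed in when it is done.

Besides the shell and the picture viewer there is one more tool, called after ">>>" as name(argument=value, ...), one argument or row to a line, values as JSON. step_arm: Moves the arm, as the interface text tells. Its arguments: {"type":"object","properties":{"offset":{"type":"array","items":{"type":"array","items":{"type":"number"}}},"twist":{"type":"array","items":{"type":"array","items":{"type":"number"}}},"hand":{"type":"array","items":{"type":"number"}}},"required":["offset","twist","hand"]}

```bash
mkdir -p pics; ls
python3 - <<'E'
from bench import manip, eyes
import cv2
for n in("scene","top"):
    im=eyes.snapshot(n); cv2.imwrite(f"pics/{n}0.png",im[:,:,::-1]); 
    c=eyes.camera_info(n); print(n,c)
print(manip.get_obs(), manip.grip_depth)
E
```

```text
pics
scene {'intrinsics': array([[469.20277595,   0.        , 282.55010974],
       [  0.        , 469.20277595, 215.92761966],
       [  0.        ,   0.        ,   1.        ]]), 'position': array([1.03860003, 0.58427301, 1.14412975]), 'attitude': array([0.27900388, 0.7902886 , 2.40729331])}
top {'intrinsics': array([[416.97334778,   0.        , 275.97440035],
       [  0.        , 416.97334778, 209.10730964],
       [  0.        ,   0.        ,   1.        ]]), 'position': array([ 0.39223994, -0.03792623,  1.21815211]), 'attitude': array([ 0.15199192, -0.11651805, -1.57106885])}
{'time': 0.1, 'joint_positions': array([-1.28901082e+00,  3.14148010e-01, -4.79671873e-02,  1.21020948e+00,
       -1.55202767e-05,  1.57077869e+00]), 'joint_vel': array([ 5.76681087e-04, -8.46617947e-04,  1.37085328e-03, -6.45336593e-05,
        7.41032887e-04,  1.81138034e-03]), 'joint_efforts': array([-9.33615665e-04, -5.40769136e+01,  3.40539980e+01,  1.11524443e-02,
       -1.28647216e-05, -9.57398726e-06]), 'tool_pos': array([ 0.16667959, -0.57579305,  0.19863042]), 'tool_rot': array([-3.10896271e+00, -4.40979921e-01,  3.61071096e-04]), 'force': array([ 0.57317228, -0.03938969, -0.26420996]), 'torque': array([-0.01327587, -0.02551669, -0.01664173]), 'opening': 0.08568404407623972} 0.0187
```

View pics/scene0.png

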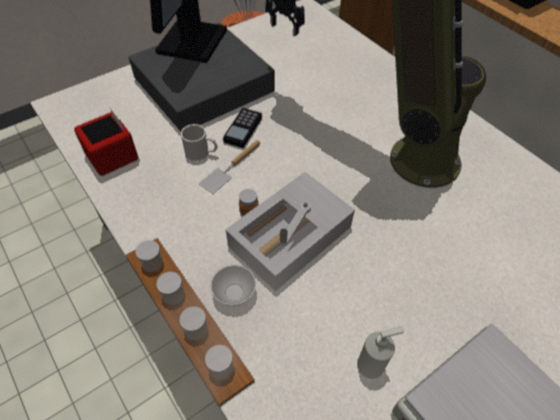

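View pics/top0.png

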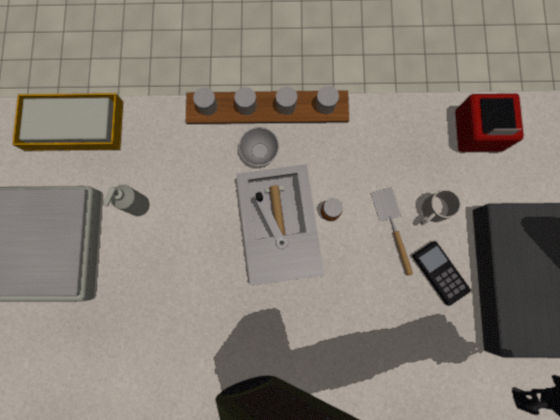

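Top view: box cover corners near (238,173), (306,167), (322,275), (249,283). The pivot is near (281,242), the knob near (259,197), and the pin shows at about (278,207). Next, an enlarged crop with rays cast from it.

```bash
cat > h.py <<'E'
import numpy as np, cv2
from scipy.spatial.transform import Rotation as R
from bench import manip, eyes
def ray(n,u,v,z):
    c=eyes.camera_info(n);K=c["intrinsics"];d=np.array([(u-K[0,2])/K[0,0],-(v-K[1,2])/K[1,1],-1])
    d=R.from_rotvec(c["attitude"]).apply(d);p=c["position"];return p+d*(z-p[2])/d[2]
def proj(n,P):
    c=eyes.camera_info(n);q=R.from_rotvec(c["attitude"]).inv().apply(np.atleast_2d(P)-c["position"]);K=c["intrinsics"]
    return np.c_[K[0,2]-K[0,0]*q[:,0]/q[:,2],K[1,2]+K[1,1]*q[:,1]/q[:,2]]
def snap(n,f,box,s):
    im=eyes.snapshot(n)[:,:,::-1];cv2.imwrite("pics/raw_"+f,im);x0,y0,x1,y1=box
    cv2.imwrite("pics/"+f,cv2.resize(im[y0:y1,x0:x1],None,fx=s,fy=s,interpolation=cv2.INTER_CUBIC))
E
python3 - <<'E'
from h import *
im=cv2.imread("pics/top0.png")[155:295,225:345]
cv2.imwrite("pics/c.png",cv2.resize(im,None,fx=4.2,fy=4.2,interpolation=cv2.INTER_CUBIC))
for p in [(238,173),(306,167),(322,275),(249,283),(281,242)]: print(p,ray("top",*p,.086))
print(ray("top",259,197,.145))
E
```

```text
(238, 173) [0.69111592 0.0936806  0.086     ]
(306, 167) [ 0.70678784 -0.09695817  0.086     ]
(322, 275) [ 0.40794061 -0.13529832  0.086     ]
(249, 283) [0.38734163 0.06022046 0.086     ]
(281, 242) [ 0.49686871 -0.02598573  0.086     ]
[0.61008224 0.03066022 0.145     ]
```

View pics/c.png

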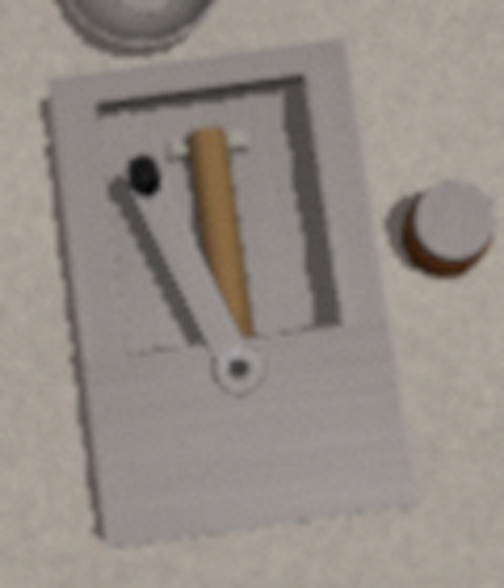

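The crop shows cover corners at TL(48,80), TR(345,40), BR(413,500), BL(103,545), with the pivot at (238,368), knob top at (146,170), pin end at (208,130), and the jar to the right. I'll fit the box pose from these.

Run:
```python
from h import *
pc=np.array([(48,80),(345,40),(413,500),(103,545),(238,368)])/4.2+[225,155]
W=np.array([ray("top",*p,z)[:2] for p,z in zip(pc,[.086]*4+[.1])])
B=np.array([(.156,.1),(.156,-.1),(-.156,-.1),(-.156,.1),(-.055,0)])
bc=B.mean(0);wc=W.mean(0);b=B-bc;w=W-wc
yaw=np.arctan2((b[:,0]*w[:,1]-b[:,1]*w[:,0]).sum(),(b*w).sum())
Rm=np.array([[np.cos(yaw),-np.sin(yaw)],[np.sin(yaw),np.cos(yaw)]]);t=wc-Rm@bc
print("yaw",yaw,"t",t);print((W-t)@Rm-B)
f=lambda u,v,z:(ray("top",u/4.2+225,v/4.2+155,z)[:2]-t)@Rm
print("knob",f(146,165,.145),f(146,175,.145),"pin end top",f(208,130,.046),"pin axis",f(240,330,.046),"jar",ray("top",450/4.2+225,212/4.2+155,.075))
for q in [(-.055,.135),(-.055,0)]: print(q,Rm@q+t)
```

```text
yaw 0.12944602961229218 t [ 0.54872835 -0.02063159]
[[-0.00244527 -0.00029945]
 [-0.00246338 -0.00028954]
 [ 0.00360888  0.00055764]
 [ 0.0016064   0.00017662]
 [-0.00030663 -0.00014528]]
knob [0.07441465 0.04004591] [0.06807504 0.04084509] pin end top [ 0.11431784 -0.00179201] pin axis [-0.02521405 -0.00505706] jar [ 0.59880849 -0.16842455  0.075     ]
(-0.055, 0.135) [0.47676206 0.10613927]
(-0.055, 0) [ 0.49418851 -0.02773126]
```

```bash
cat >> h.py <<'E'
yaw=.1294;T=np.array([.5487,-.0206,0]);RB=R.from_euler("z",yaw)
def bw(p): return RB.apply(p)+T
def wb(p): return RB.inv().apply(np.asarray(p)-T)
def tool(y,pitch=0): # tool down, tool x at box angle y+pi; pitch>0 = far end up
    return RB*R.from_euler("z",y+np.pi)*R.from_euler("x",np.pi)*R.from_euler("y",-pitch)
def now():
    o=manip.get_obs();return o["tool_pos"],R.from_rotvec(o["tool_rot"])
def rows(wps,cur=None):
    "wps: (box pos,tool rot,n)"
    p,r=cur or now();O=[];W=[]
    for q,r2,n in wps:
        q=bw(q);p0=p;r0=r;d=(r0.inv()*r2).as_rotvec()
        for i in range(1,n+1):
            pn=p0+(q-p0)*i/n;rn=r0*R.from_rotvec(d*i/n)
            O.append(np.round(r.inv().apply(pn-p),4).tolist());W.append(np.round((r.inv()*rn).as_rotvec(degrees=True),2).tolist());p,r=pn,rn
    print("offset",str(O).replace(" ",""));print("twist",str(W).replace(" ",""));return p,r
E
python3 - <<'E'
from h import *
p,r=now()
p1=wb(p+[0,0,.1]);r1=r*R.from_euler("z",-140,degrees=True)
a=-.055+.135*np.cos(.303);b=.135*np.sin(.303)
c=rows([([a,b,.25],tool(.303),20)],(bw(p1),r1))
E
```

```text
offset [[-0.0084,0.0367,0.0025],[-0.0099,0.0364,0.0025],[-0.0114,0.0359,0.0025],[-0.013,0.0354,0.0025],[-0.0144,0.0348,0.0025],[-0.0159,0.0342,0.0025],[-0.0173,0.0335,0.0025],[-0.0187,0.0327,0.0024],[-0.0201,0.0319,0.0024],[-0.0215,0.031,0.0024],[-0.0227,0.03,0.0024],[-0.024,0.0291,0.0024],[-0.0252,0.028,0.0024],[-0.0264,0.0269,0.0024],[-0.0275,0.0258,0.0024],[-0.0286,0.0246,0.0024],[-0.0296,0.0234,0.0024],[-0.0305,0.0221,0.0024],[-0.0315,0.0208,0.0024],[-0.0323,0.0194,0.0024]]
twist [[0.0,-0.0,-2.43],[0.0,-0.0,-2.43],[0.0,-0.0,-2.43],[0.0,-0.0,-2.43],[0.0,-0.0,-2.43],[0.0,-0.0,-2.43],[0.0,-0.0,-2.43],[0.0,-0.0,-2.43],[0.0,-0.0,-2.43],[0.0,-0.0,-2.43],[0.0,-0.0,-2.43],[0.0,-0.0,-2.43],[0.0,-0.0,-2.43],[0.0,-0.0,-2.43],[0.0,-0.0,-2.43],[0.0,-0.0,-2.43],[0.0,-0.0,-2.43],[0.0,-0.0,-2.43],[0.0,-0.0,-2.43],[0.0,-0.0,-2.43]]
```

>>> step_arm(
  offset=[
    [0,0,-0.005],
    [0,0,-0.005],
    [0,0,-0.005],
    [0,0,-0.005],
    [0,0,-0.005],
    [0,0,-0.005],
    [0,0,-0.005],
    [0,0,-0.005],
    [0,0,-0.005],
    [0,0,-0.005],
    [0,0,-0.005],
    [0,0,-0.005],
    [0,0,-0.005],
    [0,0,-0.005],
    [0,0,-0.005],
    [0,0,-0.005],
    [0,0,-0.005],
    [0,0,-0.005],
    [0,0,-0.005],
    [0,0,-0.005],
  ],
  twist=[
    [0,0,-7],
    [0,0,-7],
    [0,0,-7],
    [0,0,-7],
    [0,0,-7],
    [0,0,-7],
    [0,0,-7],
    [0,0,-7],
    [0,0,-7],
    [0,0,-7],
    [0,0,-7],
    [0,0,-7],
    [0,0,-7],
    [0,0,-7],
    [0,0,-7],
    [0,0,-7],
    [0,0,-7],
    [0,0,-7],
    [0,0,-7],
    [0,0,-7],
  ],
  hand=[0,0,0,0,0,0,0,0,0,0,0,0,0,0,0,0,0,0,0,0],
)

```text
time: 1.77
tool_pos: [0.1668, -0.5761, 0.2991]
tool_rot: [-0.64, -3.075, -0.001]
force: [0.5, 0.1, -0.3]
opening: 0.0426
```

>>> step_arm(
  offset=[
    [-0.0084,0.0367,0.0025],
    [-0.0099,0.0364,0.0025],
    [-0.0114,0.0359,0.0025],
    [-0.013,0.0354,0.0025],
    [-0.0144,0.0348,0.0025],
    [-0.0159,0.0342,0.0025],
    [-0.0173,0.0335,0.0025],
    [-0.0187,0.0327,0.0024],
    [-0.0201,0.0319,0.0024],
    [-0.0215,0.031,0.0024],
    [-0.0227,0.03,0.0024],
    [-0.024,0.0291,0.0024],
    [-0.0252,0.028,0.0024],
    [-0.0264,0.0269,0.0024],
    [-0.0275,0.0258,0.0024],
    [-0.0286,0.0246,0.0024],
    [-0.0296,0.0234,0.0024],
    [-0.0305,0.0221,0.0024],
    [-0.0315,0.0208,0.0024],
    [-0.0323,0.0194,0.0024],
  ],
  twist=[
    [0,0,-2.43],
    [0,0,-2.43],
    [0,0,-2.43],
    [0,0,-2.43],
    [0,0,-2.43],
    [0,0,-2.43],
    [0,0,-2.43],
    [0,0,-2.43],
    [0,0,-2.43],
    [0,0,-2.43],
    [0,0,-2.43],
    [0,0,-2.43],
    [0,0,-2.43],
    [0,0,-2.43],
    [0,0,-2.43],
    [0,0,-2.43],
    [0,0,-2.43],
    [0,0,-2.43],
    [0,0,-2.43],
    [0,0,-2.43],
  ],
  hand=[0,0,0,0,0,0,0,0,0,0,0,0,0,0,0,0,0,0,0,0],
)

```text
time: 3.43
tool_pos: [0.6175, 0.0302, 0.2501]
tool_rot: [0.677, -3.067, 0.0]
force: [1.5, -0.6, 0.7]
opening: 0.0427
```

Run:
```python
from h import *
o=manip.get_obs();print(wb(o["tool_pos"]),o["tool_rot"],tool(.303).as_rotvec(),o["joint_positions"],o["opening"])
snap("scene","s1.png",(200,150,380,300),4.4)
a=-.055+.135*np.cos(.303);b=.135*np.sin(.303)
c=rows([([a,b,.112],tool(.303),6)])
```

```text
[0.0748245  0.0414901  0.25012368] [ 6.76680481e-01 -3.06712392e+00  9.91698257e-06] [ 6.73933344e-01 -3.06845535e+00 -1.87888701e-16] [ 4.89353597e-02  3.36953283e-01  9.96053405e-02  1.33414703e+00
 -1.25044634e-04 -3.85355021e-01] 0.042710094706684236
offset [[0.0011,-0.0008,0.0227],[0.0011,-0.0008,0.0227],[0.0011,-0.0008,0.0227],[0.0011,-0.0008,0.0227],[0.0011,-0.0008,0.0227],[0.0011,-0.0008,0.0227]]
twist [[0.03,0.02,0.08],[0.03,0.02,0.08],[0.03,0.02,0.08],[0.03,0.02,0.08],[0.03,0.02,0.08],[0.03,0.02,0.08]]
```

View pics/s1.png

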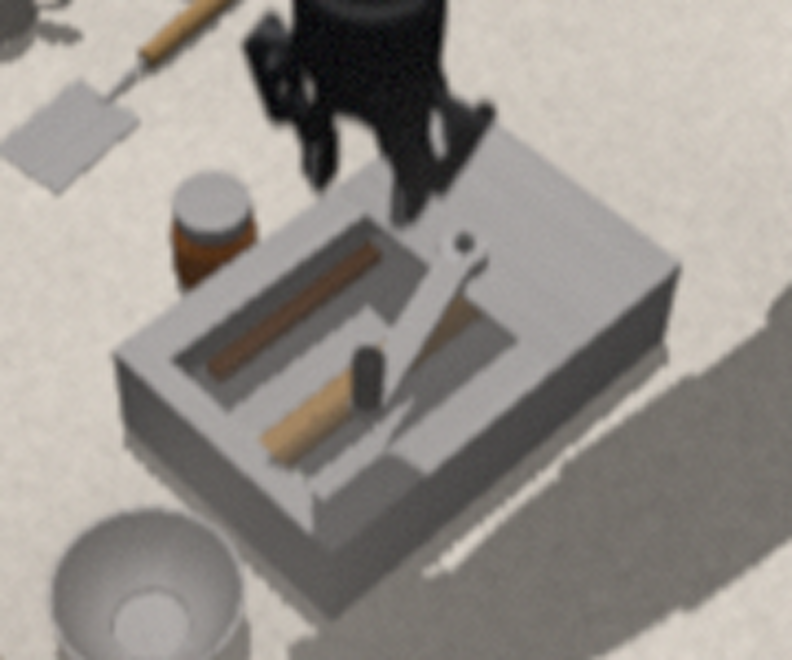

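The picture shows the knob top at about (368,352) in the crop, i.e. (283.6,230) in the scene. The pin, stick and jar are undisturbed. Quick cross-check of the knob prediction, and planning the swing.

Run:
```python
from h import *
print(wb(ray("scene",283.6,230,.145)), proj("scene",bw([.074,.0403,.145])), wb(ray("scene",200+365/4.4,150+405/4.4,.1)))
P=lambda t:[-.055+.135*np.cos(t),.135*np.sin(t),.112]
w=[(P(t),tool(t),1) for t in np.linspace(.303,1.57,19)[1:]]
rows(w,(bw(P(.303)),tool(.303)))
```

```text
[0.06954654 0.04360478 0.145     ] [[281.47984186 230.19314202]] [0.07552946 0.04854875 0.1       ]
offset [[0.0003,0.0095,0.0],[0.0003,0.0095,0.0],[0.0003,0.0095,0.0],[0.0003,0.0095,0.0],[0.0003,0.0095,0.0],[0.0003,0.0095,0.0],[0.0003,0.0095,0.0],[0.0003,0.0095,0.0],[0.0003,0.0095,0.0],[0.0003,0.0095,0.0],[0.0003,0.0095,0.0],[0.0003,0.0095,0.0],[0.0003,0.0095,0.0],[0.0003,0.0095,0.0],[0.0003,0.0095,0.0],[0.0003,0.0095,0.0],[0.0003,0.0095,0.0],[0.0003,0.0095,0.0]]
twist [[0.0,0.0,-4.03],[-0.0,0.0,-4.03],[-0.0,0.0,-4.03],[0.0,0.0,-4.03],[-0.0,0.0,-4.03],[0.0,0.0,-4.03],[0.0,0.0,-4.03],[-0.0,0.0,-4.03],[0.0,0.0,-4.03],[-0.0,0.0,-4.03],[0.0,0.0,-4.03],[0.0,0.0,-4.03],[0.0,0.0,-4.03],[-0.0,0.0,-4.03],[0.0,0.0,-4.03],[0.0,0.0,-4.03],[-0.0,0.0,-4.03],[0.0,0.0,-4.03]]
```

>>> step_arm(
  offset=[
    [0.0011,-0.0008,0.0227],
    [0.0011,-0.0008,0.0227],
    [0.0011,-0.0008,0.0227],
    [0,0,0.002],
  ],
  twist=[
    [0,0,0.08],
    [0,0,0.08],
    [0,0,0.08],
    [0,0,0],
  ],
  hand=[0,0,0,0],
)

```text
time: 3.82
tool_pos: [0.6117, 0.0246, 0.1757]
tool_rot: [0.665, -3.062, -0.002]
force: [-2.0, -0.1, -1.7]
opening: 0.043
```

>>> step_arm(
  offset=[
    [0,0,0],
    [0,0,0],
    [0,0,0],
  ],
  twist=[
    [0,0,0],
    [0,0,0],
    [0,0,0],
  ],
  hand=[0,0,0],
)

```text
time: 4.07
tool_pos: [0.616, 0.0247, 0.1824]
tool_rot: [-0.666, 3.068, -0.001]
force: [0.5, 0.9, 0.5]
opening: 0.0429
```

Run:
```python
from h import *
o=manip.get_obs();print(o["tool_pos"],wb(o["tool_pos"]),o["tool_rot"],np.abs(o["joint_vel"]).max())
rows([([.0725,.0415,.113],tool(.31),4)])
```

```text
[0.61599787 0.02474251 0.18237607] [0.07258618 0.03627936 0.18237607] [-6.65799488e-01  3.06777202e+00 -5.81474179e-04] 0.006088065588170901
offset [[-0.0003,0.0013,0.0173],[-0.0003,0.0013,0.0173],[-0.0004,0.0013,0.0173],[-0.0004,0.0013,0.0173]]
twist [[-0.01,0.03,-0.17],[-0.01,0.03,-0.17],[-0.01,0.03,-0.17],[-0.01,0.03,-0.17]]
```

Arm settled. Descending around the knob, then narrowing the cage.

>>> step_arm(
  offset=[
    [-0.0003,0.0013,0.0173],
    [-0.0003,0.0013,0.0173],
    [-0.0004,0.0013,0.0173],
    [-0.0004,0.0013,0.0173],
    [0,0,0],
    [0,0,0],
    [0,0,0],
    [0,0,0],
  ],
  twist=[
    [0,0,-0.17],
    [0,0,-0.17],
    [0,0,-0.17],
    [0,0,-0.17],
    [0,0,0],
    [0,0,0],
    [0,0,0],
    [0,0,0],
  ],
  hand=[0,0,0,0,0,-0.35,-0.35,-0.35],
)

```text
time: 4.73
tool_pos: [0.6155, 0.0301, 0.1134]
tool_rot: [-0.684, 3.063, -0.001]
force: [0.4, 0.8, 1.5]
opening: 0.0281
```

Run:
```python
from h import *
o=manip.get_obs();print(wb(o["tool_pos"]),o["opening"],o["force"])
P=lambda t:[-.055+.135*np.cos(t),.135*np.sin(t),.113]
w=[(P(t),tool(t),1) for t in np.linspace(.31,1.57,19)[1:]]
rows(w)
snap("scene","s2.png",(200,150,380,300),4.4)
```

```text
[0.07279696 0.04167192 0.11340306] 0.028074380347641963 [0.37915795 0.75469735 1.51867264]
offset [[-0.0003,0.0087,0.0004],[0.0003,0.0094,0.0],[0.0003,0.0094,0.0],[0.0003,0.0094,0.0],[0.0003,0.0094,0.0],[0.0003,0.0094,0.0],[0.0003,0.0094,0.0],[0.0003,0.0094,0.0],[0.0003,0.0094,0.0],[0.0003,0.0094,0.0],[0.0003,0.0094,0.0],[0.0003,0.0094,0.0],[0.0003,0.0094,0.0],[0.0003,0.0094,0.0],[0.0003,0.0094,0.0],[0.0003,0.0094,0.0],[0.0003,0.0094,0.0],[0.0003,0.0094,0.0]]
twist [[-0.07,0.15,-4.01],[-0.0,0.0,-4.01],[0.0,0.0,-4.01],[-0.0,0.0,-4.01],[-0.0,0.0,-4.01],[0.0,0.0,-4.01],[-0.0,0.0,-4.01],[0.0,0.0,-4.01],[-0.0,0.0,-4.01],[-0.0,0.0,-4.01],[0.0,0.0,-4.01],[-0.0,0.0,-4.01],[0.0,0.0,-4.01],[0.0,0.0,-4.01],[-0.0,0.0,-4.01],[0.0,0.0,-4.01],[0.0,0.0,-4.01],[-0.0,0.0,-4.01]]
```

View pics/s2.png

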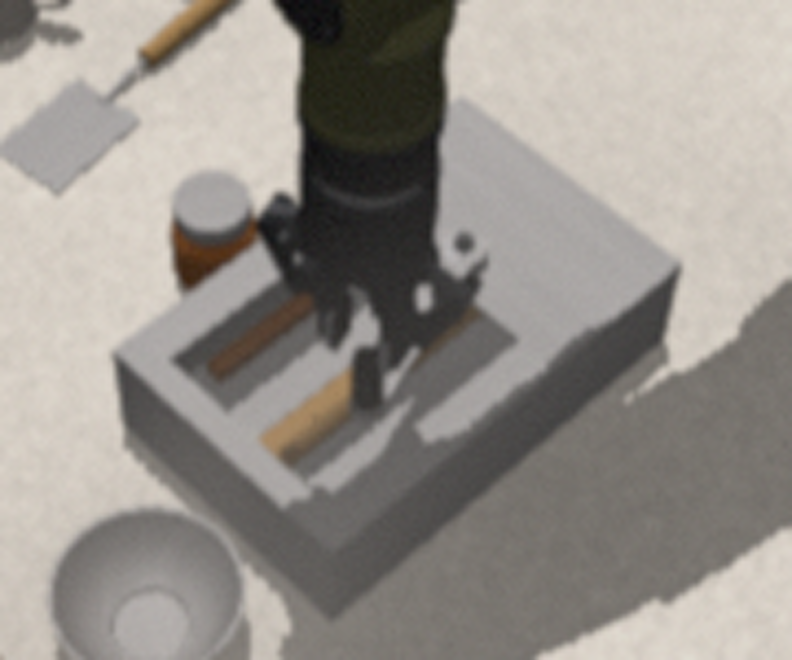

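Run:
```python
from h import *
p,r=now()
for q in (p,p-[0,0,.02],p+r.apply([0,.014,0]),p-r.apply([0,.014,0]),p+r.apply([0,.014,-.0187]),p-r.apply([0,.014,.0187])): print(((proj("scene",q)-[200,150])*4.4).round())
for z in(.1,.145):print("knob",((proj("scene",bw([.074,.0403,z]))-[200,150])*4.4).round(), "top",proj("top",bw([.074,.0403,z])))
print(146/4.2+225,168/4.2+155)
```

```text
[[361. 383.]]
[[360. 402.]]
[[381. 393.]]
[[341. 374.]]
[[382. 375.]]
[[341. 356.]]
knob [[357. 395.]] top [[260.68383599 197.82486033]]
knob [[359. 353.]] top [[259.67503311 194.46132984]]
259.76190476190476 195.0
```

The knob sits between the fingers in the image. Swinging the lever along its arc.

>>> step_arm(
  offset=[
    [0.0003,0.0087,0],
    [0.0003,0.0094,0],
    [0.0003,0.0094,0],
    [0.0003,0.0094,0],
    [0.0003,0.0094,0],
    [0.0003,0.0094,0],
    [0.0003,0.0094,0],
    [0.0003,0.0094,0],
    [0.0003,0.0094,0],
    [0.0003,0.0094,0],
    [0.0003,0.0094,0],
    [0.0003,0.0094,0],
    [0.0003,0.0094,0],
    [0.0003,0.0094,0],
    [0.0003,0.0094,0],
    [0.0003,0.0094,0],
    [0.0003,0.0094,0],
    [0.0003,0.0094,0],
    [0,0,0],
    [0,0,0],
  ],
  twist=[
    [0,0,-4.01],
    [0,0,-4.01],
    [0,0,-4.01],
    [0,0,-4.01],
    [0,0,-4.01],
    [0,0,-4.01],
    [0,0,-4.01],
    [0,0,-4.01],
    [0,0,-4.01],
    [0,0,-4.01],
    [0,0,-4.01],
    [0,0,-4.01],
    [0,0,-4.01],
    [0,0,-4.01],
    [0,0,-4.01],
    [0,0,-4.01],
    [0,0,-4.01],
    [0,0,-4.01],
    [0,0,0],
    [0,0,0],
  ],
  hand=[-0.35,-0.35,-0.35,-0.35,-0.35,-0.35,-0.35,-0.35,-0.35,-0.35,-0.35,-0.35,-0.35,-0.35,-0.35,-0.35,-0.35,-0.35,-0.35,-0.35],
)

```text
time: 6.45
tool_pos: [0.4765, 0.1062, 0.1124]
tool_rot: [-2.356, 2.075, -0.002]
force: [0.1, 1.5, 0.1]
opening: 0.0277
```

Run:
```python
from h import *
o=manip.get_obs();print(wb(o["tool_pos"]),o["opening"],o["force"])
snap("scene","s3.png",(200,150,380,300),4.4)
# up, then over the opening
rows([([-.055,.137,.19],tool(1.57),3)])
```

```text
[-0.05525707  0.13505876  0.11239851] 0.027733342359696336 [0.07185013 1.52693733 0.12042693]
offset [[-0.0007,-0.0,-0.0259],[-0.0007,-0.0,-0.0259],[-0.0007,0.0,-0.0259]]
twist [[-0.04,0.0,-0.04],[-0.04,0.0,-0.04],[-0.04,0.0,-0.04]]
```

View pics/s3.png

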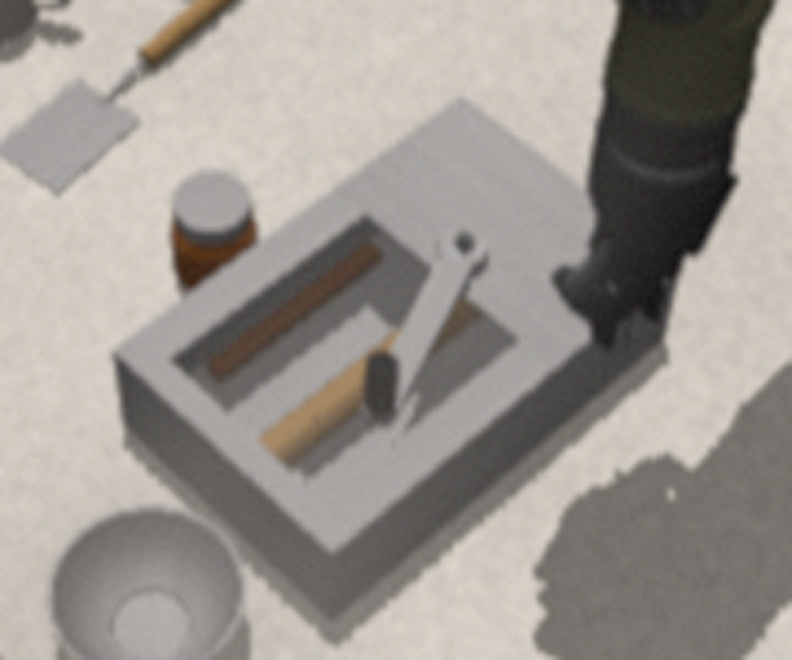

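The lever moved only slightly: the knob (now at about crop (380,380)) slipped out of the cage. I'll compare where the fingertips appear with the commanded TCP, then re-measure the knob.

Run:
```python
from h import *
p,r=now();print(p,r.as_matrix().round(2))
f=lambda q:((proj("scene",q)-[200,150])*4.4).round()
for s in(-.014,.014):
  for dz in (0,-.01,-.0187): print(s,dz,f(p+r.apply([0,s,dz])))
for t in (.2,.25,.3): print(t,[f(bw([-.055+.135*np.cos(t),.135*np.sin(t),z])) for z in(.1,.145)])
print("pivot",f(bw([-.055,0,.1])))
snap("top","t3.png",(215,145,345,295),4)
```

```text
[0.47683197 0.10621895 0.11225836] [[ 0.13 -0.99  0.  ]
 [-0.99 -0.13  0.  ]
 [-0.   -0.   -1.  ]]
-0.014 0 [[603. 372.]]
-0.014 -0.01 [[604. 362.]]
-0.014 -0.0187 [[606. 354.]]
0.014 0 [[634. 346.]]
0.014 -0.01 [[636. 337.]]
0.014 -0.0187 [[637. 328.]]
0.2 [array([[338., 385.]]), array([[339., 342.]])]
0.25 [array([[348., 390.]]), array([[348., 348.]])]
0.3 [array([[357., 395.]]), array([[358., 352.]])]
pivot [[460. 243.]]
```

View pics/t3.png

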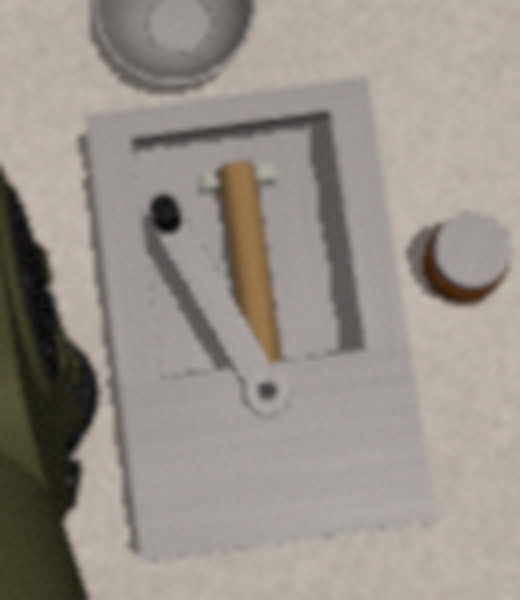

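Top view: knob top is at crop (166,210), i.e. about (256.5,197.5), and the lever still lies over the opening. The fingers look higher than assumed, since partly open tips are retracted. This time I'll go lower and actually grip the knob, checking for an opening of about 20 mm.

Run:
```python
from h import *
k=wb(ray("top",215+166/4,145+210/4,.145));s=wb(ray("scene",200+378/4.4,150+354/4.4,.145));print(k,s)
for q in(k,s): print(np.arctan2(q[1],q[0]+.055),np.hypot(q[1],q[0]+.055))
t=.37;P=[-.055+.135*np.cos(t),.135*np.sin(t)]
p,r=now();b=wb(p)
u=([b[0],b[1],.19],tool(1.57),4)
rows([u,(P+[.19],tool(t),12)])
```

```text
[0.06704968 0.04959444 0.145     ] [0.06614853 0.04872612 0.145     ]
0.38596537105539575 0.13174116016145856
0.3824028176811082 0.13058024534009055
offset [[-0.0,-0.0,-0.0195],[-0.0,-0.0,-0.0195],[-0.0,-0.0,-0.0195],[-0.0,-0.0,-0.0195],[0.0072,-0.0105,-0.0],[0.0061,-0.0111,-0.0],[0.0049,-0.0117,-0.0],[0.0038,-0.0121,-0.0],[0.0025,-0.0124,-0.0],[0.0013,-0.0126,-0.0],[0.0,-0.0127,-0.0],[-0.0013,-0.0126,-0.0],[-0.0025,-0.0124,-0.0],[-0.0038,-0.0121,-0.0],[-0.0049,-0.0117,-0.0],[-0.0061,-0.0111,-0.0]]
twist [[-0.02,0.0,-0.03],[-0.02,0.0,-0.03],[-0.02,0.0,-0.03],[-0.02,0.0,-0.03],[-0.0,-0.0,5.73],[-0.0,-0.0,5.73],[-0.0,-0.0,5.73],[-0.0,-0.0,5.73],[-0.0,-0.0,5.73],[-0.0,-0.0,5.73],[-0.0,-0.0,5.73],[-0.0,-0.0,5.73],[-0.0,-0.0,5.73],[-0.0,-0.0,5.73],[-0.0,-0.0,5.73],[-0.0,-0.0,5.73]]
```

>>> step_arm(
  offset=[
    [0,0,-0.0195],
    [0,0,-0.0195],
    [0,0,-0.0195],
    [0,0,-0.0195],
    [0.0072,-0.0105,0],
    [0.0061,-0.0111,0],
    [0.0049,-0.0117,0],
    [0.0038,-0.0121,0],
    [0.0025,-0.0124,0],
    [0.0013,-0.0126,0],
    [0,-0.0127,0],
    [-0.0013,-0.0126,0],
    [-0.0025,-0.0124,0],
    [-0.0038,-0.0121,0],
    [-0.0049,-0.0117,0],
    [-0.0061,-0.0111,0],
    [0,0,0],
    [0,0,0],
    [0,0,0],
  ],
  twist=[
    [0,0,0],
    [0,0,0],
    [0,0,0],
    [0,0,0],
    [0,0,5.73],
    [0,0,5.73],
    [0,0,5.73],
    [0,0,5.73],
    [0,0,5.73],
    [0,0,5.73],
    [0,0,5.73],
    [0,0,5.73],
    [0,0,5.73],
    [0,0,5.73],
    [0,0,5.73],
    [0,0,5.73],
    [0,0,0],
    [0,0,0],
    [0,0,0],
  ],
  hand=[0.1,0.1,0.1,0.1,0.1,0.1,0.1,0.1,0.1,0.1,0.1,0.1,0.1,0.1,0.1,0.1,0.1,0.1,0.1],
)

```text
time: 8.13
tool_pos: [0.611, 0.0371, 0.1892]
tool_rot: [0.778, -3.043, -0.001]
force: [0.9, 0.7, -0.5]
opening: 0.047
```

Run:
```python
from h import *
p,r=now();print(wb(p))
rows([([.069,.0493,.106],tool(.384),5)])
```

```text
[0.06923364 0.04915253 0.18915503]
offset [[0.0,0.0,0.0166],[0.0,0.0,0.0166],[0.0,0.0,0.0166],[0.0,0.0,0.0166],[0.0,0.0,0.0166]]
twist [[0.01,-0.01,-0.14],[0.01,-0.01,-0.14],[0.01,-0.01,-0.14],[0.01,-0.01,-0.14],[0.01,-0.01,-0.14]]
```

>>> step_arm(
  offset=[
    [0,0,0.0166],
    [0,0,0.0166],
    [0,0,0.0166],
    [0,0,0.0166],
    [0,0,0.0166],
    [0,0,0],
    [0,0,0],
    [0,0,0],
    [0,0,0],
    [0,0,0],
    [0,0,0],
    [0,0,0],
  ],
  twist=[
    [0,0,-0.14],
    [0,0,-0.14],
    [0,0,-0.14],
    [0,0,-0.14],
    [0,0,-0.14],
    [0,0,0],
    [0,0,0],
    [0,0,0],
    [0,0,0],
    [0,0,0],
    [0,0,0],
    [0,0,0],
  ],
  hand=[0.1,0.1,0.1,0.1,0.1,0.1,-1,-1,-1,-1,-1,-1],
)

```text
time: 9.13
tool_pos: [0.6119, 0.037, 0.1079]
tool_rot: [-0.794, 3.038, -0.001]
force: [-2.5, -0.4, 5.9]
opening: 0.0159
```

Run:
```python
from h import *
o=manip.get_obs();b=wb(o["tool_pos"]);print(b,o["opening"],o["force"])
t0=np.arctan2(b[1],b[0]+.055);r0=np.hypot(b[1],b[0]+.055);print(t0,r0)
P=lambda t:[-.055+r0*np.cos(t),r0*np.sin(t),b[2]]
rows([(P(t),tool(t),1) for t in np.linspace(t0,1.57,20)[1:]],(o["tool_pos"],tool(t0)))
```

```text
[0.07008854 0.04893278 0.10785363] 0.015854235698934613 [-2.51395079 -0.38474661  5.93476875]
0.3728843652941591 0.13431887020982877
offset [[0.0003,0.0085,-0.0],[0.0003,0.0085,0.0],[0.0003,0.0085,0.0],[0.0003,0.0085,0.0],[0.0003,0.0085,0.0],[0.0003,0.0085,0.0],[0.0003,0.0085,0.0],[0.0003,0.0085,0.0],[0.0003,0.0085,0.0],[0.0003,0.0085,0.0],[0.0003,0.0085,0.0],[0.0003,0.0085,0.0],[0.0003,0.0085,0.0],[0.0003,0.0085,0.0],[0.0003,0.0085,0.0],[0.0003,0.0085,0.0],[0.0003,0.0085,0.0],[0.0003,0.0085,0.0],[0.0003,0.0085,0.0]]
twist [[-0.0,0.0,-3.61],[0.0,0.0,-3.61],[0.0,0.0,-3.61],[0.0,0.0,-3.61],[0.0,0.0,-3.61],[-0.0,0.0,-3.61],[0.0,0.0,-3.61],[0.0,0.0,-3.61],[-0.0,0.0,-3.61],[0.0,0.0,-3.61],[-0.0,0.0,-3.61],[0.0,0.0,-3.61],[0.0,0.0,-3.61],[0.0,0.0,-3.61],[-0.0,0.0,-3.61],[0.0,0.0,-3.61],[0.0,0.0,-3.61],[0.0,0.0,-3.61],[-0.0,0.0,-3.61]]
```

Opening is 15.9 mm rather than 20, so the grip is off-centre. I'll look closely.

Run:
```python
from h import *
snap("scene","s4.png",(235,195,335,270),8)
p,r=now();f=lambda q:((proj("scene",q)-[235,195])*8).round()
print("tcp",f(p),"grasp",f(p+r.apply([0,0,-.0187])),manip.get_obs()["opening"],manip.get_obs()["force"])
for t in(.37,.4):print([f(bw([-.055+.135*np.cos(t),.135*np.sin(t),z])) for z in(.1,.145)])
```

```text
tcp [[397. 355.]] grasp [[398. 323.]] 0.016030191385688064 [-2.54586617  0.31422026  6.60346994]
[array([[394., 369.]]), array([[397., 292.]])]
[array([[405., 373.]]), array([[408., 296.]])]
```

View pics/s4.png

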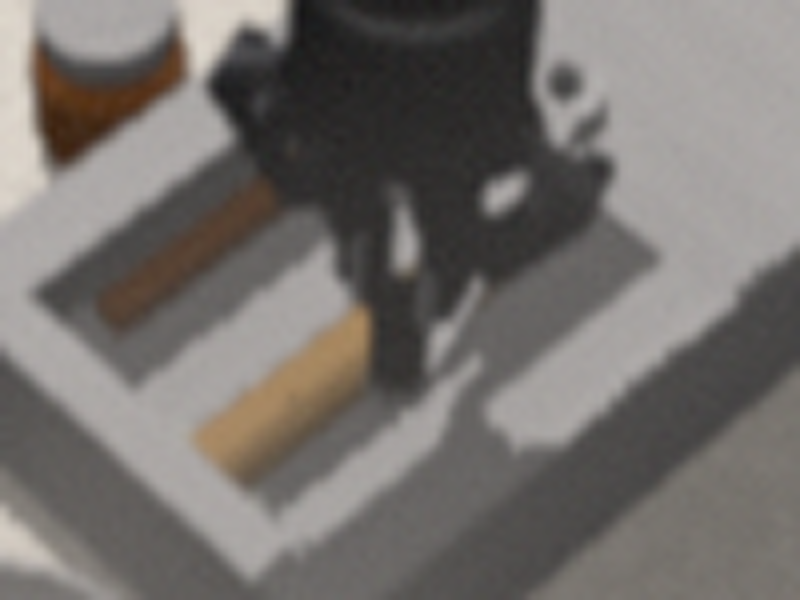

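The knob is at about (397,275–390) in the crop, where I predicted. The finger tips end near y≈300, about 25 mm higher than the TCP reading implies, so only the knob's top edge was pinched. I'll open, lower in small steps while checking force, and close again.

>>> step_arm(
  offset=[
    [0,0,0],
    [0,0,0],
    [0,0,0],
    [0,0,0.003],
    [0,0,0.003],
    [0,0,0.003],
    [0,0,0],
    [0,0,0],
  ],
  twist=[
    [0,0,0],
    [0,0,0],
    [0,0,0],
    [0,0,0],
    [0,0,0],
    [0,0,0],
    [0,0,0],
    [0,0,0],
  ],
  hand=[0,0,0,0,0,0,0,0],
)

```text
time: 9.85
tool_pos: [0.6109, 0.0369, 0.0969]
tool_rot: [0.795, -3.039, -0.0]
force: [0.1, -0.1, -0.4]
opening: 0.0427
```

Run:
```python
from h import *
o=manip.get_obs();print(o["tool_pos"],wb(o["tool_pos"]),o["force"])
f=lambda q:(proj("scene",q)).round(1)
p,r=now()
for s in(-.021,.021): print(f(p+r.apply([0,s,0])),f(p+r.apply([0,s,-.013])))
a=cv2.imread("pics/raw_s3.png");b=eyes.snapshot("scene")[:,:,::-1]
cv2.imwrite("pics/raw_s5.png",b)
# dark mask column-wise bottom, in the region of hand (excluding knob)
m=(b.max(2)<75).astype(np.uint8)
for y in range(205,250,2): print(y,"".join(".#"[v] for v in m[y,255:325]))
```

```text
[0.61093234 0.03692278 0.09687774] [0.06913474 0.04901145 0.09687774] [ 0.12068777 -0.05643572 -0.43039586]
[[277.7 238.7]] [[277.7 235.9]]
[[292.  244.2]] [[292.1 241.5]]
205 ......########################################....#...................
207 ......########################################........................
209 .......#######################################........................
211 ........#######################################.......................
213 ........########################################......................
215 ........#########################################.....................
217 ........############################################..###.............
219 ...####..###################.###############...#########..............
221 #.#.........#############.......###########....#########..............
223 #..........#.....#######..........##########....#######...............
225 .........#.......#######...........###################................
227 ..................#.####.............################.................
229 ....................###...............#############...................
231 ....................##.....######.....############....................
233 ...........................######.....######..##......................
235 ...........................######......####...........................
237 ...........................######......###............................
239 ...........................######.................................#.#.
241 ...........................######................................##...
243 ...........................#####...............................#..#.##
245 .................................................................##.##
247 ...........................................................#...#.#####
249 ................................................................##.#..
```

>>> step_arm(
  offset=[
    [-0.004,0,0.002],
    [-0.004,0,0.003],
    [0,0,0],
    [0,0,0],
    [0,0,0],
    [0,0,0],
    [0,0,0],
    [0,0,0],
    [0,0,0],
  ],
  twist=[
    [0,0,0],
    [0,0,0],
    [0,0,0],
    [0,0,0],
    [0,0,0],
    [0,0,0],
    [0,0,0],
    [0,0,0],
    [0,0,0],
  ],
  hand=[0,0,0,-1,-1,-1,-1,-1,-1],
)

```text
time: 10.65
tool_pos: [0.6183, 0.0409, 0.0925]
tool_rot: [-0.795, 3.039, 0.0]
force: [0.2, 0.2, 0.5]
opening: 0.0178
```

Run:
```python
from h import *
o=manip.get_obs();b=wb(o["tool_pos"]);print(b,o["opening"],o["force"],o["torque"])
b2=cv2.imread("pics/raw_s5.png");b=eyes.snapshot("scene")[:,:,::-1]
cv2.imwrite("pics/raw_s6.png",b);m=(b.max(2)<75).astype(np.uint8)
for y in range(219,250,2): print(y,"".join(".#"[v] for v in m[y,255:325]))
```

```text
[0.07696651 0.0520057  0.0925404 ] 0.017816795710529437 [0.23904767 0.16994443 0.48858944] [ 0.10042692 -0.00403486  0.04409801]
219 ...#.#..#######################################.......................
221 ..........############################################................
223 #..........################..###########.....##########...............
225 ..............#############....########......########.................
227 ....................#######....########....##########.................
229 .....................######...######################..................
231 .....................#..#########################.....................
233 .....................#.#######################........................
235 .......................#########.##########...........................
237 ..........................######.####.................................
239 ...........................####..###...............................#.#
241 ...........................#####.....................................#
243 ............................####...................................###
245 ....................................................................#.
247 .................................................................###.#
249 ................................................................#.##..
```

Firm grip now (17.8 mm, near-zero force). Swinging rigidly about the pivot.

Run:
```python
from h import *
p,r=now();b=wb(p);c=np.array([-.055,0,0]);d=b-c
x=RB.inv().apply(r.apply([-1,0,0]));print("tool angle",np.arctan2(x[1],x[0]),"tcp angle",np.arctan2(d[1],d[0]))
A=1.19
rows([(c+R.from_euler("z",A*i/19).apply(d),RB*R.from_euler("z",A*i/19)*RB.inv()*r,1) for i in range(1,20)],(p,r))
```

```text
tool angle 0.3820912861839657 tcp angle 0.3754225776580144
offset [[0.0002,0.0089,0.0],[0.0002,0.0089,0.0],[0.0002,0.0089,0.0],[0.0002,0.0089,0.0],[0.0002,0.0089,0.0],[0.0002,0.0089,0.0],[0.0002,0.0089,0.0],[0.0002,0.0089,0.0],[0.0002,0.0089,0.0],[0.0002,0.0089,0.0],[0.0002,0.0089,0.0],[0.0002,0.0089,0.0],[0.0002,0.0089,0.0],[0.0002,0.0089,0.0],[0.0002,0.0089,0.0],[0.0002,0.0089,0.0],[0.0002,0.0089,0.0],[0.0002,0.0089,0.0],[0.0002,0.0089,0.0]]
twist [[-0.0,0.0,-3.59],[-0.0,0.0,-3.59],[-0.0,0.0,-3.59],[-0.0,0.0,-3.59],[-0.0,0.0,-3.59],[-0.0,0.0,-3.59],[-0.0,0.0,-3.59],[-0.0,0.0,-3.59],[-0.0,0.0,-3.59],[-0.0,0.0,-3.59],[-0.0,0.0,-3.59],[-0.0,0.0,-3.59],[-0.0,0.0,-3.59],[-0.0,0.0,-3.59],[-0.0,0.0,-3.59],[-0.0,0.0,-3.59],[-0.0,0.0,-3.59],[-0.0,0.0,-3.59],[-0.0,0.0,-3.59]]
```

>>> step_arm(
  offset=[
    [0.0002,0.0089,0],
    [0.0002,0.0089,0],
    [0.0002,0.0089,0],
    [0.0002,0.0089,0],
    [0.0002,0.0089,0],
    [0.0002,0.0089,0],
  ],
  twist=[
    [0,0,-3.59],
    [0,0,-3.59],
    [0,0,-3.59],
    [0,0,-3.59],
    [0,0,-3.59],
    [0,0,-3.59],
  ],
  hand=[-1,-1,-1,-1,-1,-1],
)

```text
time: 11.2
tool_pos: [0.5849, 0.0821, 0.0925]
tool_rot: [-1.353, 2.834, -0.001]
force: [1.8, -0.3, -1.7]
opening: 0.0181
```

Opening is holding and forces are small, so I'll finish the swing.

>>> step_arm(
  offset=[
    [0.0002,0.0089,0],
    [0.0002,0.0089,0],
    [0.0002,0.0089,0],
    [0.0002,0.0089,0],
    [0.0002,0.0089,0],
    [0.0002,0.0089,0],
    [0.0002,0.0089,0],
    [0.0002,0.0089,0],
    [0.0002,0.0089,0],
    [0.0002,0.0089,0],
    [0.0002,0.0089,0],
    [0.0002,0.0089,0],
    [0.0002,0.0089,0],
    [0,0,0],
    [0,0,0],
    [0,0,0],
  ],
  twist=[
    [0,0,-3.59],
    [0,0,-3.59],
    [0,0,-3.59],
    [0,0,-3.59],
    [0,0,-3.59],
    [0,0,-3.59],
    [0,0,-3.59],
    [0,0,-3.59],
    [0,0,-3.59],
    [0,0,-3.59],
    [0,0,-3.59],
    [0,0,-3.59],
    [0,0,-3.59],
    [0,0,0],
    [0,0,0],
    [0,0,0],
  ],
  hand=[-1,-1,-1,-1,-1,-1,-1,-1,-1,-1,-1,-1,-1,-1,-1,-1],
)

```text
time: 12.53
tool_pos: [0.4769, 0.114, 0.0925]
tool_rot: [-2.36, 2.072, 0.001]
force: [0.2, 2.7, -0.8]
opening: 0.018
```

Run:
```python
from h import *
o=manip.get_obs();print(wb(o["tool_pos"]),o["opening"],o["force"])
p,r=now();x=RB.inv().apply(r.apply([-1,0,0]));print("tool angle",np.arctan2(x[1],x[0]))
# next: after opening, lift 90mm and go above pin at box (.05,0)
b=wb(p)
rows([([b[0],b[1],.19],tool(1.57),4),([.05,-.002,.2],tool(0),14)])
```

```text
[-0.05384494  0.1427445   0.09251844] 0.01803398855769478 [ 0.16451103  2.6980795  -0.8188432 ]
tool angle 1.5714005383481129
offset [[-0.0,-0.0,-0.0244],[-0.0,-0.0,-0.0244],[-0.0,-0.0,-0.0244],[-0.0,-0.0,-0.0244],[0.0103,-0.0074,-0.0007],[0.0094,-0.0085,-0.0007],[0.0084,-0.0095,-0.0007],[0.0073,-0.0104,-0.0007],[0.0061,-0.0112,-0.0007],[0.0048,-0.0118,-0.0007],[0.0035,-0.0122,-0.0007],[0.0021,-0.0126,-0.0007],[0.0006,-0.0127,-0.0007],[-0.0008,-0.0127,-0.0007],[-0.0022,-0.0125,-0.0007],[-0.0036,-0.0122,-0.0007],[-0.0049,-0.0117,-0.0007],[-0.0062,-0.0111,-0.0007]]
twist [[-0.01,0.01,0.02],[-0.01,0.01,0.02],[-0.01,0.01,0.02],[-0.01,0.01,0.02],[0.0,-0.0,6.43],[0.0,-0.0,6.43],[0.0,-0.0,6.43],[0.0,-0.0,6.43],[0.0,-0.0,6.43],[0.0,-0.0,6.43],[0.0,-0.0,6.43],[0.0,-0.0,6.43],[0.0,-0.0,6.43],[0.0,-0.0,6.43],[0.0,-0.0,6.43],[0.0,-0.0,6.43],[0.0,-0.0,6.43],[0.0,-0.0,6.43]]
```

Lever at about 1.57. Release (opening slightly), lift, and move over the pin.

>>> step_arm(
  offset=[
    [0,0,0],
    [0,0,0],
    [0,0,0],
    [0,0,0],
    [0,0,-0.0244],
    [0,0,-0.0244],
    [0,0,-0.0244],
    [0,0,-0.0244],
  ],
  twist=[
    [0,0,0],
    [0,0,0],
    [0,0,0],
    [0,0,0],
    [0,0,0],
    [0,0,0],
    [0,0,0],
    [0,0,0],
  ],
  hand=[0,0,0,0,0,0,0,0],
)

```text
time: 13.2
tool_pos: [0.4761, 0.1131, 0.191]
tool_rot: [2.361, -2.071, -0.0]
force: [1.6, -1.0, -0.4]
opening: 0.0429
```

>>> step_arm(
  offset=[
    [0.0103,-0.0074,-0.0007],
    [0.0094,-0.0085,-0.0007],
    [0.0084,-0.0095,-0.0007],
    [0.0073,-0.0104,-0.0007],
    [0.0061,-0.0112,-0.0007],
    [0.0048,-0.0118,-0.0007],
    [0.0035,-0.0122,-0.0007],
    [0.0021,-0.0126,-0.0007],
    [0.0006,-0.0127,-0.0007],
    [-0.0008,-0.0127,-0.0007],
    [-0.0022,-0.0125,-0.0007],
    [-0.0036,-0.0122,-0.0007],
    [-0.0049,-0.0117,-0.0007],
    [-0.0062,-0.0111,-0.0007],
    [0,0,0],
    [0,0,0],
    [0,0,0],
  ],
  twist=[
    [0,0,6.43],
    [0,0,6.43],
    [0,0,6.43],
    [0,0,6.43],
    [0,0,6.43],
    [0,0,6.43],
    [0,0,6.43],
    [0,0,6.43],
    [0,0,6.43],
    [0,0,6.43],
    [0,0,6.43],
    [0,0,6.43],
    [0,0,6.43],
    [0,0,6.43],
    [0,0,0],
    [0,0,0],
    [0,0,0],
  ],
  hand=[0.2,0.2,0.2,0.2,0.2,0.2,0.2,0.2,0.2,0.2,0.2,0.2,0.2,0.2,0.2,0.2,0.2],
)

```text
time: 14.62
tool_pos: [0.5976, -0.0161, 0.1996]
tool_rot: [0.209, -3.134, -0.0]
force: [-0.3, 0.5, 0.1]
opening: 0.0516
```

Run:
```python
from h import *
p,r=now();print(wb(p),r.as_rotvec(),tool(0).as_rotvec())
snap("scene","s7.png",(200,150,380,300),4.4)
f=lambda q:((proj("scene",q)-[200,150])*4.4).round()
print([f(bw([-.055+.135*np.cos(t),.135*np.sin(t),.145])) for t in(1.45,1.57,1.69)],"tcp",f(p))
print([ (x,f(bw([x,0,.046]))) for x in(.05,.118,.13)])
```

```text
[ 0.04906908 -0.00183508  0.19958049] [ 2.08831083e-01 -3.13381032e+00 -4.10028985e-04] [ 2.03119263e-01 -3.13501945e+00 -1.91964577e-16]
[array([[605., 342.]]), array([[624., 328.]]), array([[641., 312.]])] tcp [[341. 232.]]
[(0.05, array([[340., 383.]])), (0.118, array([[261., 444.]])), (0.13, array([[247., 455.]]))]
```

View pics/s7.png

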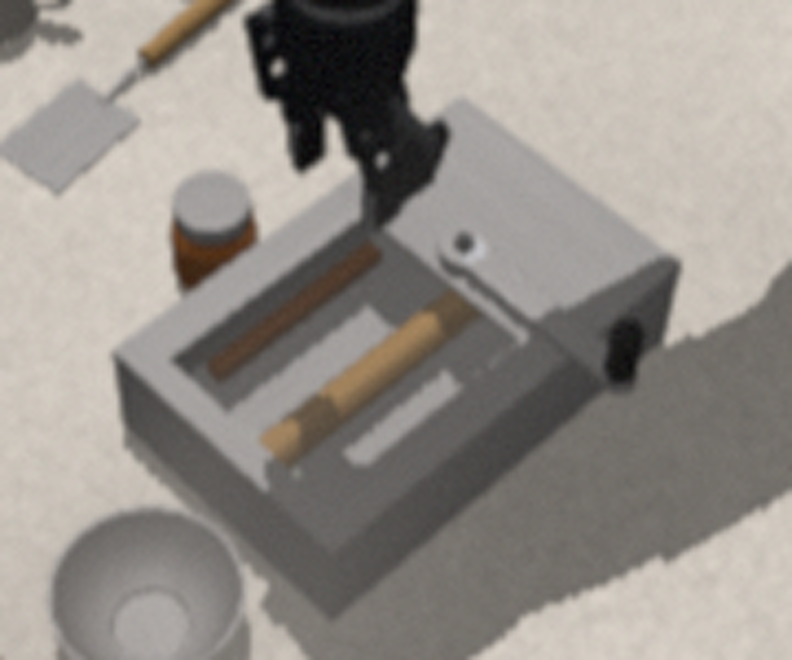

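The lever now points squarely out: the knob top at (626,325) matches the 1.57 rad prediction (624,328). The pin is still on its saddles, with its far end near (270,445). Descending astride the pin, with the full grip depth still to be checked.

>>> step_arm(
  offset=[
    [0,0,0.0222],
    [0,0,0.0222],
    [0,0,0.0222],
    [0,0,0.0222],
    [0,0,0.0222],
    [0,0,0.0222],
    [0,0,0.0222],
    [0,0,0.01],
    [0,0,0.01],
    [0,0,0],
    [0,0,0],
  ],
  twist=[
    [0,0,0],
    [0,0,0],
    [0,0,0],
    [0,0,0],
    [0,0,0],
    [0,0,0],
    [0,0,0],
    [0,0,0],
    [0,0,0],
    [0,0,0],
    [0,0,0],
  ],
  hand=[0.2,0.2,0.2,0.2,0.2,0.2,0.2,0.2,0.2,0.2,0.2],
)

```text
time: 15.58
tool_pos: [0.5982, -0.0162, 0.0248]
tool_rot: [-0.206, 3.135, -0.0]
force: [-0.3, 0.6, 0.7]
opening: 0.051
```

>>> step_arm(
  offset=[
    [0,0,0.003],
    [0,0,0.003],
    [0,0,0],
    [0,0,0],
    [0,0,0],
    [0,0,0],
    [0,0,0],
    [0,0,0],
  ],
  twist=[
    [0,0,0],
    [0,0,0],
    [0,0,0],
    [0,0,0],
    [0,0,0],
    [0,0,0],
    [0,0,0],
    [0,0,0],
  ],
  hand=[0.2,0.2,0.2,-1,-1,-1,-1,-1],
)

```text
time: 16.25
tool_pos: [0.5982, -0.0164, 0.0185]
tool_rot: [-0.205, 3.135, -0.0]
force: [0.9, 0.4, -0.4]
opening: 0.0003
```

Run:
```python
from h import *
o=manip.get_obs();print(wb(o["tool_pos"]),o["opening"],o["force"],o["joint_positions"])
snap("scene","s8.png",(200,150,380,300),4.4)
```

```text
[ 0.04967663 -0.00218845  0.01851641] 0.000286522480477438 [ 0.88954699  0.4275024  -0.35420014] [-2.73387830e-02  4.39273561e-01 -3.01092190e-01  8.30265251e-01
 -1.63281553e-06 -1.58137710e-01]
```

View pics/s8.png

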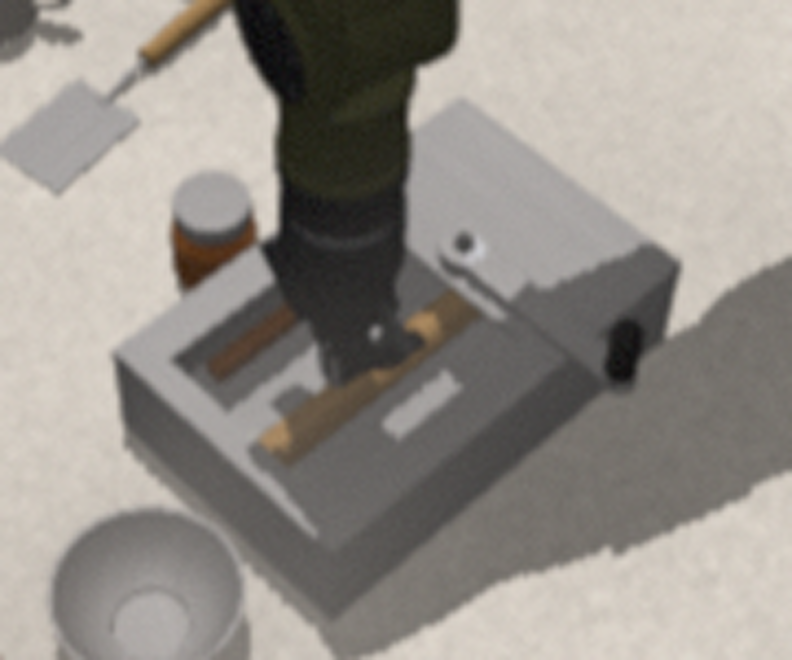

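The fingers shut completely on top of the pin, so the tips really sit about 28–30 mm above the reported TCP height, as the earlier images hinted. The shut tips are now just above the pin's top (z 46 mm), so I'll probe gently to calibrate.

>>> step_arm(
  offset=[
    [0,0,0.001],
    [0,0,0.001],
    [0,0,0],
  ],
  twist=[
    [0,0,0],
    [0,0,0],
    [0,0,0],
  ],
  hand=[-1,-1,-1],
)

```text
time: 16.55
tool_pos: [0.5979, -0.0163, 0.0161]
tool_rot: [0.205, -3.134, -0.0]
force: [0.4, -0.1, 0.0]
opening: 0.0
```

>>> step_arm(
  offset=[
    [0,0,0.001],
    [0,0,0.001],
    [0,0,0],
  ],
  twist=[
    [0,0,0],
    [0,0,0],
    [0,0,0],
  ],
  hand=[-1,-1,-1],
)

```text
time: 16.8
tool_pos: [0.5982, -0.0163, 0.0142]
tool_rot: [0.205, -3.135, -0.0]
force: [-0.1, -0.3, -0.1]
opening: 0.0
```

>>> step_arm(
  offset=[
    [0,0,0.001],
    [0,0,0.001],
    [0,0,0],
  ],
  twist=[
    [0,0,0],
    [0,0,0],
    [0,0,0],
  ],
  hand=[-1,-1,-1],
)

```text
time: 17.05
tool_pos: [0.5984, -0.0165, 0.0138]
tool_rot: [-0.205, 3.134, -0.001]
force: [-3.9, -0.5, 11.7]
opening: -0.0001
```

>>> step_arm(
  offset=[
    [0,0,0.001],
    [0,0,0.001],
    [0,0,0],
  ],
  twist=[
    [0,0,0],
    [0,0,0],
    [0,0,0],
  ],
  hand=[-1,-1,-1],
)

```text
time: 17.3
tool_pos: [0.5986, -0.0169, 0.0135]
tool_rot: [-0.205, 3.133, -0.002]
force: [-9.3, -0.8, 24.3]
opening: 0.0003
```

>>> step_arm(
  offset=[
    [0,0,0.001],
    [0,0,0.001],
    [0,0,0],
  ],
  twist=[
    [0,0,0],
    [0,0,0],
    [0,0,0],
  ],
  hand=[-1,-1,-1],
)

```text
time: 17.55
tool_pos: [0.5988, -0.0173, 0.0132]
tool_rot: [-0.205, 3.133, -0.003]
force: [-13.9, -2.3, 38.1]
opening: 0.0002
```

Contact at a reading of about 0.014, with the tip exactly at the pin's top in the picture, so the TCP reading is about 32 mm too low for the real tips. Back off, open, descend to a reading of about −0.018, and check force before closing.

>>> step_arm(
  offset=[
    [0,0,-0.006],
    [0,0,-0.006],
    [0,0,0],
    [0,0,0],
    [0,0,0],
    [0,0,0.01],
    [0,0,0.01],
    [0,0,0.006],
    [0,0,0.004],
    [0,0,0],
  ],
  twist=[
    [0,0,0],
    [0,0,0],
    [0,0,0],
    [0,0,0],
    [0,0,0],
    [0,0,0],
    [0,0,0],
    [0,0,0],
    [0,0,0],
    [0,0,0],
  ],
  hand=[-1,0.2,0.2,0.2,0.2,0.2,0.2,0.2,0.2,0.2],
)

```text
time: 18.38
tool_pos: [0.5966, -0.0163, -0.0116]
tool_rot: [0.205, -3.132, -0.0]
force: [-0.3, -0.3, -0.6]
opening: 0.0512
```

>>> step_arm(
  offset=[
    [0,0,0.004],
    [0,0,0.003],
    [0,0,0],
  ],
  twist=[
    [0,0,0],
    [0,0,0],
    [0,0,0],
  ],
  hand=[0.2,0.2,0.2],
)

```text
time: 18.63
tool_pos: [0.5979, -0.0163, -0.0171]
tool_rot: [0.205, -3.134, -0.0]
force: [0.1, 0.7, 0.5]
opening: 0.0512
```

Clear, and below the counter by its own reading, which confirms the bias. Closing.

>>> step_arm(
  offset=[
    [0,0,0],
    [0,0,0],
    [0,0,0],
    [0,0,0],
    [0,0,0],
    [0,0,0],
  ],
  twist=[
    [0,0,0],
    [0,0,0],
    [0,0,0],
    [0,0,0],
    [0,0,0],
    [0,0,0],
  ],
  hand=[-1,-1,-1,-1,-1,-1],
)

```text
time: 19.13
tool_pos: [0.5983, -0.0127, -0.0156]
tool_rot: [-0.208, 3.134, 0.01]
force: [-2.7, 9.8, 5.2]
opening: 0.026
```

Run:
```python
from h import *
o=manip.get_obs();p,r=now();b=wb(p);print(b,o["opening"],o["force"],o["torque"])
gd=manip.grip_depth;bias=.032
# TCP(reported)->grip point on pin axis: fixed vector in tool frame
grip=np.array([b[0],b[1],.032]);L=b[0]+.142 # near end at ~ -.142
off=tool(0).inv().apply(RB.apply(grip-b)) ; print("off",off,"L",L)
def wp(nx,nz,a,n):
    a=np.radians(a);g=np.array([nx+L*np.cos(a),b[1],nz+L*np.sin(a)]);t=tool(0,a)
    far=[nx+.26*np.cos(a),nz+.26*np.sin(a)];c=g-RB.inv().apply(t.apply(off))
    top=nz+(-.035-nx)*np.tan(a)+.014/np.cos(a)
    print("near",nx,nz,"far",np.round(far,3),"rim top",round(top,4),"body back bottom",np.round(g+RB.inv().apply(t.apply([.038,0,-.054])),3))
    return (c,t,n)
W=[wp(-.139,.036,5,6),wp(-.133,.036,11,6),wp(-.126,.036,16,6)]
c=rows(W,(p,tool(0)))
print("--- along axis");s=np.radians(16)
W=[wp(-.126+.10*np.cos(s),.036+.10*np.sin(s),16,14)]
rows(W,c)
```

```text
[ 0.05023779  0.00140601 -0.01558157] 0.025998832331052893 [-2.7067895   9.77108427  5.15501972] [ 2.11945366  0.48429386 -0.0548117 ]
off [ 0.00000000e+00  5.82706225e-18 -4.75815742e-02] L 0.1922377896679098
near -0.139 0.036 far [0.12  0.059] rim top 0.0592 body back bottom [0.01  0.001 0.103]
near -0.133 0.036 far [0.122 0.086] rim top 0.0693 body back bottom [0.008 0.001 0.118]
near -0.126 0.036 far [0.124 0.108] rim top 0.0767 body back bottom [0.007 0.001 0.13 ]
offset [[-0.0011,0.0,-0.0035],[-0.0011,-0.0,-0.0035],[-0.0012,0.0,-0.0035],[-0.0012,0.0,-0.0034],[-0.0013,-0.0,-0.0034],[-0.0013,0.0,-0.0034],[-0.0016,0.0,-0.0033],[-0.0017,-0.0,-0.0033],[-0.0018,-0.0,-0.0032],[-0.0018,0.0,-0.0032],[-0.0019,0.0,-0.0032],[-0.0019,-0.0,-0.0031],[-0.0017,0.0,-0.0026],[-0.0018,-0.0,-0.0026],[-0.0018,0.0,-0.0025],[-0.0018,0.0,-0.0025],[-0.0019,-0.0,-0.0025],[-0.0019,0.0,-0.0025]]
twist [[-0.0,-0.83,-0.0],[-0.0,-0.83,-0.0],[0.0,-0.83,0.0],[0.0,-0.83,-0.0],[-0.0,-0.83,-0.0],[0.0,-0.83,-0.0],[0.0,-1.0,-0.0],[0.0,-1.0,0.0],[-0.0,-1.0,-0.0],[0.0,-1.0,-0.0],[0.0,-1.0,0.0],[0.0,-1.0,-0.0],[-0.0,-0.83,-0.0],[0.0,-0.83,-0.0],[-0.0,-0.83,-0.0],[0.0,-0.83,0.0],[0.0,-0.83,0.0],[0.0,-0.83,-0.0]]
--- along axis
near -0.029873830406168103 0.06356373558169992 far [0.22  0.135] rim top 0.0767 body back bottom [0.104 0.001 0.158]
offset [[-0.0071,0.0,-0.0],[-0.0071,-0.0,0.0],[-0.0071,0.0,-0.0],[-0.0071,0.0,-0.0],[-0.0071,0.0,-0.0],[-0.0071,-0.0,0.0],[-0.0071,0.0,-0.0],[-0.0071,0.0,-0.0],[-0.0071,-0.0,0.0],[-0.0071,0.0,-0.0],[-0.0071,0.0,-0.0],[-0.0071,0.0,-0.0],[-0.0071,-0.0,0.0],[-0.0071,0.0,-0.0]]
twist [[0.0,0.0,0.0],[0.0,0.0,0.0],[0.0,0.0,0.0],[-0.0,-0.0,0.0],[0.0,0.0,0.0],[0.0,0.0,0.0],[0.0,0.0,-0.0],[-0.0,0.0,-0.0],[0.0,0.0,0.0],[0.0,0.0,0.0],[-0.0,-0.0,0.0],[0.0,0.0,0.0],[0.0,0.0,0.0],[0.0,0.0,0.0]]
```

Pin gripped (26 mm, near the 28 mm diameter). I'll relieve the sideways push by 3 mm, then tip the far end up.

>>> step_arm(
  offset=[
    [0,0.0015,0],
    [0,0.0015,0],
    [-0.0011,0,-0.0035],
    [-0.0011,0,-0.0035],
    [-0.0012,0,-0.0035],
    [-0.0012,0,-0.0034],
    [-0.0013,0,-0.0034],
    [-0.0013,0,-0.0034],
  ],
  twist=[
    [0,0,0],
    [0,0,0],
    [0,-0.83,0],
    [0,-0.83,0],
    [0,-0.83,0],
    [0,-0.83,0],
    [0,-0.83,0],
    [0,-0.83,0],
  ],
  hand=[-1,-1,-1,-1,-1,-1,-1,-1],
)

```text
time: 19.8
tool_pos: [0.6042, -0.0128, 0.0048]
tool_rot: [-0.199, 3.047, 0.009]
force: [0.7, -0.5, -0.4]
opening: 0.0264
```

>>> step_arm(
  offset=[
    [-0.0016,0,-0.0033],
    [-0.0017,0,-0.0033],
    [-0.0018,0,-0.0032],
    [-0.0018,0,-0.0032],
    [-0.0019,0,-0.0032],
    [-0.0019,0,-0.0031],
    [0,0,0],
  ],
  twist=[
    [0,-1,0],
    [0,-1,0],
    [0,-1,0],
    [0,-1,0],
    [0,-1,0],
    [0,-1,0],
    [0,0,0],
  ],
  hand=[-1,-1,-1,-1,-1,-1,-1],
)

```text
time: 20.38
tool_pos: [0.6121, -0.0115, 0.0255]
tool_rot: [-0.193, 2.942, 0.018]
force: [-0.8, -0.2, -0.9]
opening: 0.0265
```

>>> step_arm(
  offset=[
    [-0.0017,0,-0.0026],
    [-0.0018,0,-0.0026],
    [-0.0018,0,-0.0025],
    [-0.0018,0,-0.0025],
    [-0.0019,0,-0.0025],
    [-0.0019,0,-0.0025],
    [0,0,0],
    [0,0,0],
  ],
  twist=[
    [0,-0.83,0],
    [0,-0.83,0],
    [0,-0.83,0],
    [0,-0.83,0],
    [0,-0.83,0],
    [0,-0.83,0],
    [0,0,0],
    [0,0,0],
  ],
  hand=[-1,-1,-1,-1,-1,-1,-1,-1],
)

```text
time: 21.05
tool_pos: [0.6192, -0.0106, 0.0424]
tool_rot: [-0.187, 2.857, 0.026]
force: [-0.3, -0.0, -1.4]
opening: 0.0263
```

Run:
```python
from h import *
o=manip.get_obs();p,r=now();b=wb(p);print(b,o["opening"],o["force"],o["torque"],(tool(0).inv()*r).as_rotvec(degrees=True))
snap("scene","s9.png",(200,150,380,300),4.4)
f=lambda q:((proj("scene",q)-[200,150])*4.4).round()
for P in([.124,.002,.108],[-.02,.002,.066],[.118,.002,.12]):print(f(bw(P)))
```

```text
[0.07120302 0.0008447  0.04238057] 0.026325438666649943 [-0.34416892 -0.01123902 -1.39773598] [-0.01348532  0.29311988 -0.03374315] [-7.96738457e-03 -1.59807554e+01 -7.56834919e-02]
[[254. 396.]]
[[421. 306.]]
[[261. 379.]]
```

View pics/s9.png

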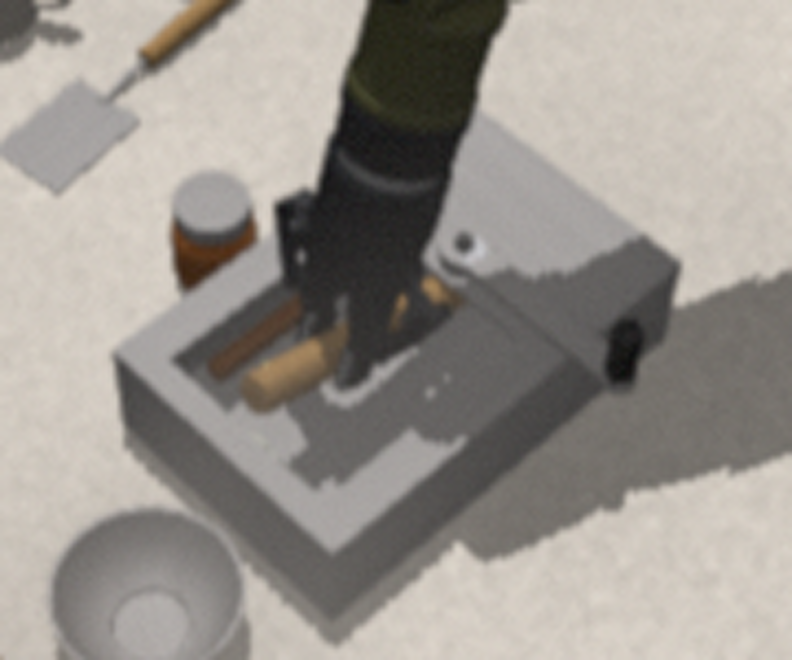

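The tip worked: the far end is at (258,393), predicted (254,396), and it stands clear of the far rim with negligible force. Drawing out along the pin's axis.

>>> step_arm(
  offset=[
    [-0.007,0,0],
    [-0.007,0,0],
    [-0.007,0,0],
    [-0.007,0,0],
    [-0.007,0,0],
    [0,0,0],
    [0,0,0],
  ],
  twist=[
    [0,0,0],
    [0,0,0],
    [0,0,0],
    [0,0,0],
    [0,0,0],
    [0,0,0],
    [0,0,0],
  ],
  hand=[-1,-1,-1,-1,-1,-1,-1],
)

```text
time: 21.68
tool_pos: [0.6533, -0.006, 0.0518]
tool_rot: [-0.187, 2.857, 0.026]
force: [-1.1, -0.9, -0.8]
opening: 0.0264
```

>>> step_arm(
  offset=[
    [-0.007,0,0],
    [-0.007,0,0],
    [-0.007,0,0],
    [-0.007,0,0],
    [-0.007,0,0],
    [-0.007,0,0],
    [-0.007,0,0],
    [-0.007,0,0],
    [-0.007,0,0],
    [-0.007,0,0],
    [0,0,0],
    [0,0,0],
  ],
  twist=[
    [0,0,0],
    [0,0,0],
    [0,0,0],
    [0,0,0],
    [0,0,0],
    [0,0,0],
    [0,0,0],
    [0,0,0],
    [0,0,0],
    [0,0,0],
    [0,0,0],
    [0,0,0],
  ],
  hand=[-1,-1,-1,-1,-1,-1,-1,-1,-1,-1,-1,-1],
)

```text
time: 22.68
tool_pos: [0.7198, 0.0027, 0.0711]
tool_rot: [-0.187, 2.857, 0.026]
force: [-0.3, 0.3, -1.4]
opening: 0.026
```

Run:
```python
from h import *
o=manip.get_obs();p,r=now();b=wb(p);print(b,o["opening"],o["force"],o["joint_positions"])
a=np.radians(16);g=b+RB.inv().apply(r.apply([0,0,-.0476]));print("near",g-.192*np.array([np.cos(a),0,np.sin(a)]),"far",g+.068*np.array([np.cos(a),0,np.sin(a)]))
c=rows([(b+[.012,0,.03],r,4),(b+[.012,0,.13],tool(0,np.radians(16)),8)])
```

```text
[0.1726751  0.00103797 0.07108508] 0.02600075341723373 [-0.28871955  0.25760638 -1.3678788 ] [-0.01659404  0.38322894 -0.30008857  0.61165851  0.04040397 -0.14189204]
near [-0.02498169  0.00102001  0.06392615] far [0.22494635 0.00102001 0.13559186]
offset [[-0.0049,-0.0,-0.0064],[-0.0049,-0.0,-0.0064],[-0.0049,-0.0,-0.0064],[-0.0049,-0.0,-0.0064],[-0.0034,-0.0,-0.012],[-0.0034,-0.0,-0.012],[-0.0034,-0.0,-0.012],[-0.0034,-0.0,-0.012],[-0.0034,-0.0,-0.012],[-0.0034,-0.0,-0.012],[-0.0034,-0.0,-0.012],[-0.0034,-0.0,-0.012]]
twist [[0.0,0.0,0.0],[0.0,0.0,0.0],[0.0,0.0,0.0],[0.0,0.0,0.0],[0.0,-0.0,0.01],[0.0,-0.0,0.01],[0.0,-0.0,0.01],[0.0,-0.0,0.01],[0.0,-0.0,0.01],[0.0,-0.0,0.01],[0.0,-0.0,0.01],[0.0,-0.0,0.01]]
```

Near end is almost out. A further 21 mm along the axis, then straight up.

>>> step_arm(
  offset=[
    [-0.007,0,0],
    [-0.007,0,0],
    [-0.007,0,0],
    [-0.0034,0,-0.012],
    [-0.0034,0,-0.012],
    [-0.0034,0,-0.012],
    [-0.0034,0,-0.012],
    [-0.0034,0,-0.012],
    [-0.0034,0,-0.012],
    [-0.0034,0,-0.012],
    [-0.0034,0,-0.012],
    [-0.0034,0,-0.012],
    [0,0,0],
    [0,0,0],
    [0,0,0],
    [0,0,0],
  ],
  twist=[
    [0,0,0],
    [0,0,0],
    [0,0,0],
    [0,0,0],
    [0,0,0],
    [0,0,0],
    [0,0,0],
    [0,0,0],
    [0,0,0],
    [0,0,0],
    [0,0,0],
    [0,0,0],
    [0,0,0],
    [0,0,0],
    [0,0,0],
    [0,0,0],
  ],
  hand=[-1,-1,-1,-1,-1,-1,-1,-1,-1,-1,-1,-1,-1,-1,-1,-1],
)

```text
time: 24.02
tool_pos: [0.7385, 0.0053, 0.1877]
tool_rot: [-0.187, 2.859, 0.027]
force: [-0.7, 1.3, -0.9]
opening: 0.0264
```

Run:
```python
from h import *
o=manip.get_obs();p,r=now();b=wb(p);print(b,o["opening"],o["force"],np.abs(o["joint_vel"]).max())
snap("scene","s10.png",(180,100,380,300),3)
a=np.radians(16);d=np.array([np.cos(a),0,np.sin(a)]);g=b+RB.inv().apply(r.apply([0,0,-.0476]))
f=lambda q:((proj("scene",q)-[180,100])*3).round()
for s in(-.192,.068):print(g+s*d,f(bw(g+s*d)))
print("knob",f(bw([-.055,.135,.145])))
```

```text
[0.19155058 0.00116187 0.18767244] 0.026441509459672635 [-0.73062547  1.25528647 -0.91394106] 0.003588456637835015
[-0.00601583  0.00112984  0.18053926] [[340. 290.]]
[0.24391222 0.00112984 0.25220498] [[110. 404.]]
knob [[486. 373.]]
```

View pics/s10.png

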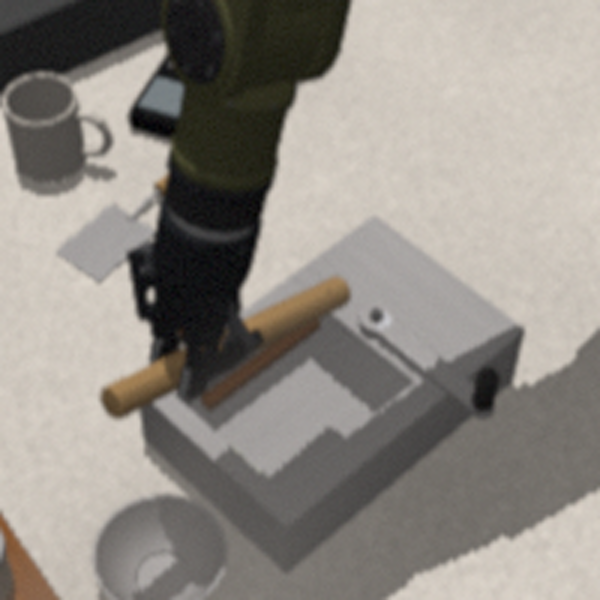

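The pin is out and held: near end at (342,290), far end at (115,402), matching predicted heights of 0.18 and 0.25 m. The knob top is at the predicted (486,373). Handing in.

```bash
python3 -c "
from bench import manip
print(manip.close_job()); o=manip.get_obs(); print(o['time'],o['opening'],o['force'])"
```

```text
the job is handed in; nothing more can be done
None
the job is handed in; nothing more can be done
```

The keeper lever is swung out to the left and the rolling pin is out of the box, held still in the gripper. I handed the job in at about 24 s of the 54 s allowed. The interface gave no verdict, and the state could not be read after hand-in.

**Last checks before handing in:**
- **Lever:** the knob appears within a few pixels of where it should be at 1.57 rad.
- **Pin:** the opening reads 26 mm on the 28 mm pin and the arm is at rest. The pin's ends are at about 0.18 m and 0.25 m, and both match the picture to a few pixels.
- **Bystanders:** the spatula, mug and bowl look untouched in the last picture. The arm hides the jar and most of the card terminal, and the sanitizer is outside the crop. I did not measure any of them.

**What disagreed or failed along the way:**
- **Tool height:** the fingertips really sit about 32 mm higher than the reported TCP height. Images suggested it, and touching the pin's top with the fingers shut confirmed it.
- **Failed tries:** the first lever swing slipped off the knob after moving the lever slightly. A second try pinched only the knob's top edge, and the first try at the pin closed above it. I corrected the height and repeated each.
- **Contact force:** the touch probe on the pin's top reached 38 N through the fingertips. The 40 N limit covers the arm and gripper body.

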